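# Level the sprung brew shelf with its front foot, pressed down as under load

## Robot

A 6-joint arm with a two-finger parallel gripper is mounted at the origin on a cart in front of the work surface, level with it; the furniture and walls round the work are solid. World frame = base frame: x ahead of the robot, y to its left, z up, the work surface at z = 0. Lengths are in m, angles in rad, forces in N, time in s.
With the tool pointing down it reaches from about 0.3 to 0.775 m from the base axis. Payload 14.6 kg.
Tool frame: the origin (TCP) lies at the very end of the fingers, on their centre line; the grasp point (between the pads) lies 19 mm behind it; z points along the fingers, y is the line along which they close (so a half turn about z gives the same grasp; the last joint's range is limited). The gripper opens to 94 mm and grips with 3 to 60 N. Pads are 16 mm wide; open, the fingers measure 119 mm over their backs; the gripper's body (75 mm by 177 mm) begins 78 mm behind the grasp point.
Start: joints at [-1.403, 0.3, 1.521, -0, 1.321, -0.067], TCP at [0.128, -0.535, 0.205] pointing down, gripper open.
Joint ranges: [-3.03, 3.03], [-0.79, 2.21], [0.23, 2.52], [-1.04, 4.18], [0, 3.07], [-2.55, 2.55]. Speed limits (rad/s): [2.22, 2.22, 2.57, 3.14, 3.14, 3.14].

## Interface

Orientations are given as [roll, pitch, yaw] about the fixed x, y, z axes, in that order (R = Rz(yaw) Ry(pitch) Rx(roll)).
In Python, from station import ctrl, cams gives the robot as it stands. The module is installed in compiled form; this text tells all that it offers.
- The arm moves only by the tool arm_command, never from a script. Its argument "plan" is a list that holds one entry, the list of rows, each a list of 7 numbers: the shift along the tool's x, y, z in fractions of the full range, 1 being 750 mm, then the turn, a rotation vector about the tool's x, y, z in parts of the range, where 1.0 means pi rad, then the closure, from -1 (fully open) to 1 (shut). A call has 1 to 12 rows; each row is the pose to reach, as a shift and turn from the pose commanded when the call began, along the tool's axes at that moment; what a row does not reach only later rows make up. A row lasts 1/10 s, in which the tool goes at most 50 mm and 8.59 degrees, less where a joint would pass 70% of its speed; a pose out of reach is approached as far as the arm can. Shift and turn numbers lie between -1 and 1, and a call with a number outside is refused. A call with a gripper value outside its range is refused whole. The fingers move at their own pace and stop on an object; "squeeze" is the grip in N (left out, the last holds). Time passes only in rows, so rows that repeat a pose let the fingers close. It gives the time, the measured TCP pose, the force, the opening and the grip force at its end, in the units of the state.
- ctrl.get_obs(): the state, without advancing time (a new reading comes with each control period).
- cams.camera(name): name is "scene" or "side" or "wrist"; returns (picture, depth): 420x560x3 uint8, blue, green, red; 420x560 float32, m along the optical axis (not along the pixel's ray), 0 where there is no reading.
- cams.camera_info(name): a dict with "fx", "fy", "cx", "cy" (pixels), "dist_coeffs" ([k1, k2, p1, p2, k3] as OpenCV has them; the pictures are not rectified), "world_to_cam" (4x4, takes a point from world to camera coordinates). Camera axes: x right, y down, z forward; pixel columns grow to the right and rows downward; lengths in m; the calibration is good to about 2 mm. A picture is of the moment at which its call begins: read the wrist's pose just before it. camera_info takes no time and is no camera call; for the wrist camera it gives the pose at the moment of the call.
- ctrl.hand_in(): hands the job in; it is judged then, once.
The state is a dict: "time_s": time; "qpos": joint angles; "joint_vel": joint speeds; "tau": joint torques, N m; "ee_pos": TCP position; "eef_rot": TCP orientation; "force": force on the tool from outside, world axes, zero at the start; "moment": the same for the moment, N m; "grip_width": finger opening in m; "grip_force": force on a finger pad.
Only numpy, scipy, OpenCV 4.12 (cv2) and the standard library are available. Lean on these libraries where they do the work, as an engineer would, in place of code of your own. Each camera call takes 0.05 s, during which the arm holds its last target. There are 200 camera calls.

## Task

Level the wooden brew shelf front to back: stand the spirit level on it beside the black knob, running front to back, and let go of it. Spring hinges hold the empty shelf's front up, so grip the knob of its levelling foot, press it firmly down until you feel the foot stand on its plate, and turn it until the bubble is centred. Finish still gripping and pressing the knob, bubble centred, so that I can tighten the lock nut; leave the tamper and the shaker alone.

Things in the scene. Friction and masses are not known exactly. Their poses are not given: they have to be found in the camera images.
- spirit_level: Pocket spirit level, aluminium bar with black end caps, 180 x 24 x 40 mm, 0.32 kg, loose, upright on the counter left or right of the stand. Origin: centre of its underside; x along its length, z up. Grip its flat sides, 24 mm apart, at mid-length, up to 30 mm high. Yellow-green tubular vial in a window in the middle of its top, two black rings 23 mm apart on it.
- vial_mid (a point): Point in the vial midway between the two black rings, 36 mm above the middle of the level's underside; axes as the level's.
- bubble (a point): Centre of the pale bubble, 18 mm long. It slides along the vial up to 26 mm either way from vial_mid, towards the higher end of the level, 1.6 mm per mrad of slope, and takes about 1.5 s to settle. Centred: at vial_mid, with equal gaps to both rings.
- shelf: Wooden board, 250 deep x 280 x 16 mm, hinged at its rear edge to a fixed steel frame, at any yaw. Origin: middle of the hinge axis, 50 mm above the counter; x from front to rear, y left, z out of the board. Flat top at z = 10 mm; spans x -262 to -12 mm, y -140 to 140 mm. Springs hold its front 8 mm high (2 degrees); under the level, 3 to 5 N more at the knob lower it.
- shelf_top (a point): Centre of the board's top face, axes as the shelf's. The knob stands 93 mm in front of it; the level fits to either side of the knob, its middle 85 to 115 mm left or right of this point.
- foot_knob: Levelling foot: upright screw near the board's front edge, 230 mm in front of the hinge axis, pad below, black knurled knob on top. Origin: on its axis, 41 mm above the pad's underside. Knob 38 mm in diameter, 36 to 64 mm above the origin. Right-hand thread, 6 mm a turn; stiff (0.1 N m), stays put. It is screwed out too far: the pressed shelf is high in front.
- knob_grip (a point): Point on the knob's axis at the height to grip, 52 mm above foot_knob's origin: 102 mm above the counter with the foot on its plate, 5 to 8 mm higher sprung up, about 40 mm above the board. Anticlockwise seen from above lowers the pressed shelf's front, about 6.6 mm of bubble per rad; 1 to 2.5 rad bring it level; clockwise raises it.
- foot_plate: Round steel plate, 38 mm across, on the fixed frame under the foot; the foot's pad lands on it. Origin: centre of its underside, 8 mm above the counter; its top is 9 mm above the counter.
- tamper: Bystander: coffee tamper standing upright, steel base 58 mm across, turned wooden grip, 90 mm high, 0.42 kg, loose, on the counter on the other side of the stand from the level. Origin: centre of its underside.
- cocoa: Bystander: steel cocoa shaker, 43 mm in diameter, 92 mm high, loose, to the left of the work. Origin: centre of its underside.
There are look-alikes about, which are no part of the job. Of the things that look like the spirit_level, the largest one is meant.

How it is judged:
By the outcome, as a careful person would: the job done as asked, in the order asked, and still so for the second after the job is handed in, while the arm keeps its last pose, push and grip.
It also fails if it takes over 64 s, if anything falls off the work surface, if the arm or the gripper's body presses on something with over 40 N, if the wrist force passes 120 N, or if a joint passes its speed limit or range.

## Working session

There is one attempt and no reset: what is moved stays moved. The work goes in short steps, Python scripts to look and compute and a tool call to move; the robot and the scene stay as the last step left them, time stands still between calls to the robot, and variables do not carry over. Pictures are saved under pics/ and viewed, at most 10 in all, crops included, and the job is handed in when it is done.

Besides the shell and the picture viewer there is one more tool, called after "Call:" by a JSON object that holds its "fn" and its "kwargs". arm_command: Moves the arm, as the interface text tells. Its arguments: {"type":"object","properties":{"plan":{"type":"array"},"squeeze":{"type":"number"}},"required":["plan"]}

```bash
mkdir -p pics; cat > h.py <<'E'
import numpy as np, cv2
from station import ctrl, cams
def cam(n):
    im,d=cams.camera(n); return im,d,cams.camera_info(n)
def K(i): return np.array([[i['fx'],0,i['cx']],[0,i['fy'],i['cy']],[0,0,1.]])
def ray(i,uv):
    p=cv2.undistortPoints(np.array([[uv]],float),K(i),np.array(i['dist_coeffs'],float))[0,0]
    T=np.linalg.inv(np.array(i['world_to_cam'])); v=T[:3,:3]@np.r_[p,1]; return T[:3,3],v
def onplane(i,uv,z):
    o,v=ray(i,uv); return o+v*(z-o[2])/v[2]
def bydepth(i,d,uv):
    o,v=ray(i,uv); return o+v*float(d[int(uv[1]),int(uv[0])])
def proj(i,p):
    T=np.array(i['world_to_cam'],float); r,_=cv2.Rodrigues(T[:3,:3])
    return cv2.projectPoints(np.array([p],float),r,T[:3,3],K(i),np.array(i['dist_coeffs'],float))[0][0,0]
E
python3 - <<'E'
from h import *
print(ctrl.get_obs())
a=[]
for n in ("scene","side"):
    im,d,i=cam(n); cv2.imwrite(f'pics/{n}0.png',im); np.savez(f'{n}0.npz',im=im,d=d)
    T=np.linalg.inv(np.array(i['world_to_cam'])); print(n,T.round(3).tolist(),i['fx'])
E
```

```text
{'time_s': 0.0, 'qpos': array([-1.40263022e+00,  3.00465012e-01,  1.52161584e+00,  2.01325169e-05,
        1.32074095e+00, -6.66042946e-02]), 'joint_vel': array([-1.28847377e-03, -9.65253171e-05, -8.47039716e-04, -5.38483087e-05,
       -7.39473770e-04, -1.82046981e-03]), 'tau': array([-3.31394040e-04, -5.31803727e+01, -3.52736664e+01,  7.07655237e-02,
        2.44454015e-02, -1.12939072e-04]), 'ee_pos': array([ 0.12789245, -0.53462732,  0.20487498]), 'eef_rot': array([-3.14036753e+00, -1.01262738e-04,  2.34765343e-01]), 'force': array([ 0.59196287, -0.25309521,  0.86092198]), 'moment': array([-0.02871702, -0.00183178,  0.0079972 ]), 'grip_force': 0.0, 'grip_width': 0.09379951570893225}
scene [[0.143, 0.589, -0.795, 1.788], [0.99, -0.09, 0.111, -0.225], [-0.006, -0.803, -0.596, 1.042], [0.0, 0.0, 0.0, 1.0]] 413.8153039654053
side [[0.643, 0.453, -0.618, 1.361], [0.766, -0.36, 0.533, -0.739], [0.019, -0.816, -0.578, 0.862], [0.0, 0.0, 0.0, 1.0]] 441.7534756600493
```

View pics/scene0.png

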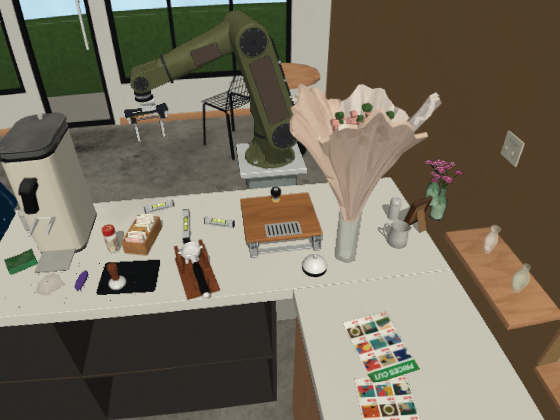

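View pics/side0.png

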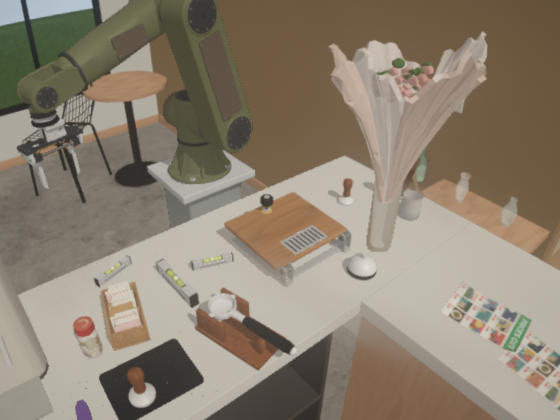

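Both pictures show three level look-alikes: scene (159,206), (186,225) and (219,222); side (113,270), (176,281) and (212,261). The middle one, side (176,281), looks largest. The knob is at scene (276,193) / side (267,201), the right tamper at side (347,190). I'll measure these and check one close crop.

```bash
python3 - <<'E'
from h import *
out=[]
for n,box in (("side",(85,225,245,315)),("scene",(140,180,330,260))):
    z=np.load(n+'0.npz'); im,d=z['im'],z['d']; i=cams.camera_info(n)
    hsv=cv2.cvtColor(im,cv2.COLOR_BGR2HSV)
    m=cv2.inRange(hsv,(24,110,110),(45,255,255)); 
    m=cv2.morphologyEx(m,cv2.MORPH_CLOSE,np.ones((7,7)))
    c,_=cv2.findContours(m,cv2.RETR_EXTERNAL,cv2.CHAIN_APPROX_NONE)
    for k in c:
        if cv2.contourArea(k)<5: continue
        (x,y),(w,h),a=cv2.minAreaRect(k); print(n,'vial',round(x),round(y),round(w),round(h),onplane(i,(x,y),.037).round(3),bydepth(i,d,(x,y)).round(3))
    # height map: objects 15..60mm above counter in region
    v,u=np.mgrid[0:420,0:560]; p=cv2.undistortPoints(np.stack([u,v],-1).reshape(-1,1,2).astype(float),K(i),np.array(i['dist_coeffs'],float))[:,0]
    T=np.linalg.inv(np.array(i['world_to_cam'])); P=(np.c_[p,np.ones(len(p))]*d.reshape(-1,1))@T[:3,:3].T+T[:3,3]
    P=P.reshape(420,560,3); np.save(n+'P.npy',P)
    for lo,hi,nm in ((.014,.046,'low'),(.054,.075,'board'),(.09,.14,'knob')):
        mm=((P[...,2]>lo)&(P[...,2]<hi)&(d>0)&(P[...,0]>.3)&(P[...,0]<.9)&(P[...,1]>-.65)&(P[...,1]<.45)).astype(np.uint8)
        nn,l,s,_=cv2.connectedComponentsWithStats(mm)
        for k in range(1,nn):
            if s[k,4]<25: continue
            q=P[l==k]; r=cv2.minAreaRect(q[:,:2].astype(np.float32)*1000)
            print(n,nm,s[k].tolist(),np.round(r[0]),np.round(r[1]),round(r[2],1),'z',q[:,2].min().round(3),q[:,2].max().round(3))
    x0,y0,x1,y1=box; out.append(cv2.resize(im[y0:y1,x0:x1],(760,int(760*(y1-y0)/(x1-x0))),interpolation=cv2.INTER_CUBIC)[:420])
s=np.vstack(out); s=cv2.resize(s,(550,int(s.shape[0]*550/760))); cv2.imwrite('pics/crop1.png',s[:600])
E
```

```text
side low [340, 191, 14, 11, 89] [532. 275.] [47. 34.] 51.2 z 0.014 0.045
side low [398, 203, 23, 16, 173] [728. 368.] [71. 41.] 25.1 z 0.014 0.046
side low [366, 233, 27, 17, 216] [763. 160.] [81. 53.] 24.1 z 0.014 0.046
side low [337, 237, 15, 13, 109] [702.  80.] [37. 31.] 86.5 z 0.014 0.046
side low [192, 252, 41, 15, 250] [ 515. -268.] [119.  22.] 68.1 z 0.014 0.03
side low [347, 253, 30, 24, 474] [807.  44.] [83. 70.] 42.9 z 0.015 0.046
side low [94, 255, 38, 29, 253] [ 374. -513.] [ 22. 122.] 18.1 z 0.014 0.032
side low [156, 259, 43, 45, 617] [ 534. -395.] [182.  27.] 2.1 z 0.014 0.044
side low [279, 270, 15, 14, 111] [ 703. -152.] [31. 33.] 3.0 z 0.014 0.046
side low [130, 286, 6, 9, 27] [ 499. -506.] [10.  3.] 69.3 z 0.015 0.045
side low [103, 292, 6, 24, 37] [ 513. -585.] [ 3. 82.] 74.2 z 0.016 0.046
side low [236, 306, 14, 11, 70] [ 737. -325.] [34. 12.] 31.8 z 0.016 0.046
side low [137, 308, 5, 11, 29] [ 589. -532.] [ 6. 23.] 65.8 z 0.015 0.046
side low [108, 317, 8, 12, 32] [ 579. -602.] [40. 11.] 1.6 z 0.015 0.046
side low [197, 318, 30, 24, 224] [ 735. -417.] [86. 14.]
[... 3166 characters left out ...]
5.] 51.3 z 0.054 0.075
scene board [198, 239, 10, 20, 81] [ 708. -331.] [88. 14.] 16.5 z 0.055 0.075
scene board [336, 241, 21, 12, 98] [775. 159.] [73. 26.] 58.5 z 0.054 0.075
scene board [181, 243, 19, 18, 184] [ 720. -372.] [67. 74.] 56.5 z 0.054 0.075
scene board [174, 246, 9, 20, 71] [ 731. -414.] [90. 12.] 14.5 z 0.054 0.075
scene board [109, 269, 9, 8, 33] [ 788. -624.] [13. 27.] 15.6 z 0.054 0.074
scene knob [271, 187, 10, 10, 84] [473. -42.] [37. 34.] 35.5 z 0.1 0.126
scene knob [391, 197, 10, 6, 34] [569. 425.] [34. 33.] 33.9 z 0.09 0.096
scene knob [337, 227, 22, 18, 238] [775. 159.] [73. 27.] 59.5 z 0.09 0.14
scene knob [107, 262, 9, 7, 54] [ 778. -627.] [28. 28.] 84.8 z 0.09 0.1
```

View pics/crop1.png

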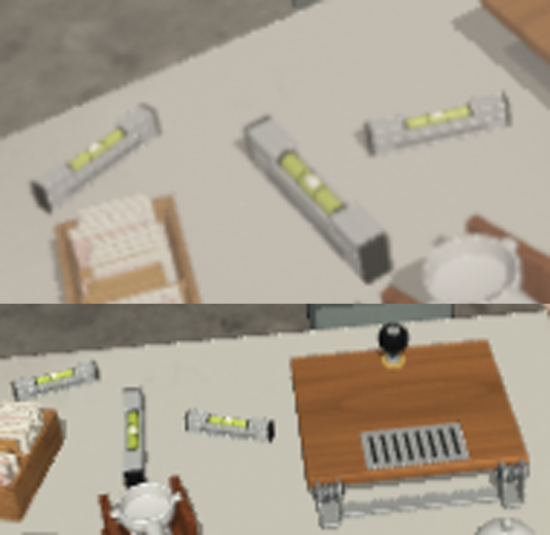

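The crop confirms it: the middle bar, at world (0.532,-0.397), is 180 x 25 mm, while the other two are about 120 x 22 mm. Next I'll fit the board and knob, and check where the wrist camera can see the vial while the knob is gripped.

```bash
python3 - <<'E'
from h import *
from scipy.spatial.transform import Rotation as Ro
for n in ("side","scene"):
    z=np.load(n+'0.npz'); im,d=z['im'],z['d']; P=np.load(n+'P.npy'); i=cams.camera_info(n)
    hsv=cv2.cvtColor(im,cv2.COLOR_BGR2HSV)
    inb=(P[...,0]>.42)&(P[...,0]<.75)&(P[...,1]>-.22)&(P[...,1]<.14)&(P[...,2]>.052)&(P[...,2]<.075)
    m=(inb&(hsv[...,1]>90)).astype(np.uint8)
    c=max(cv2.findContours(m,cv2.RETR_EXTERNAL,cv2.CHAIN_APPROX_NONE)[0],key=cv2.contourArea)
    h=cv2.convexHull(c); 
    ap=cv2.approxPolyDP(h,6,True)[:,0]
    # rear z ~.06, front z~.068
    W=np.array([onplane(i,p,.064)[:2] for p in h[:,0].astype(float)],np.float32)*1000
    r=cv2.minAreaRect(W); print(n,'board',r, ap.tolist())
    print(np.array([onplane(i,a,.064) for a in ap.astype(float)]).round(3).tolist())
    q=P[m>0]; A=np.c_[q[:,:2],np.ones(len(q))]; print('plane',np.linalg.lstsq(A,q[:,2],rcond=None)[0])
    k=((P[...,0]>.43)&(P[...,0]<.52)&(P[...,1]>-.09)&(P[...,1]<.01)&(P[...,2]>.085)&(d>0))
    v,u=np.nonzero(k); print('knob',P[k].min(0),P[k].max(0),'px',u.min(),u.max(),v.min(),v.max())
    for Z in (.1,.108,.115): print(onplane(i,((u.min()+u.max())/2,(v.min()+v.max())/2),Z).round(4))
    lv=(P[...,2]>.03)&(P[...,2]<.046)&(abs(P[...,0]-.53)<.11)&(abs(P[...,1]+.397)<.025)
    q=P[lv]; print('level',cv2.minAreaRect(q[:,:2].astype(np.float32)*1000),np.median(q[:,2]))
o=ctrl.get_obs(); i=cams.camera_info('wrist'); Tw=np.array(i['world_to_cam'])
Tt=np.eye(4); Tt[:3,:3]=Ro.from_euler('xyz',o['eef_rot']).as_matrix(); Tt[:3,3]=o['ee_pos']
Tct=Tw@Tt; C=np.linalg.inv(Tct); print('cam in tool',C.round(3).tolist(),i['fx'])
import json; json.dump(Tct.tolist(),open('tct.json','w'))
# visibility at knob grip
for s,nm in ((-.1,'right'),(.1,'left')):
  for yaw in np.arange(-1,4.01,.25):
    T=np.eye(4); T[:3,:3]=Ro.from_euler('xyz',[np.pi,0,yaw]).as_matrix(); T[:3,3]=[.475,-.041,.083]
    i2=dict(i); i2['world_to_cam']=Tct@np.linalg.inv(T)
    pc=(i2['world_to_cam']@np.r_[.475+.093,-.041+s,.096,1])[:3]
    p=proj(i2,pc*0+np.array([.475+.093,-.041+s,.096])) if pc[2]>0 else None
    if p is not None and 0<p[0]<560 and 0<p[1]<420: print(nm,yaw.round(2),p.round(),pc.round(3))
im,d,_=cam('wrist'); cv2.imwrite('pics/w0.png',im)
E
```

```text
side board ((569.6533813476562, -40.2315673828125), (283.2702941894531, 261.08331298828125), 89.91995239257812) [[345, 229], [277, 267], [225, 223], [294, 193]]
[[0.691, 0.09, 0.064], [0.693, -0.174, 0.064], [0.444, -0.172, 0.064], [0.448, 0.102, 0.064]]
plane [-0.03854442  0.00227681  0.08600122]
knob [ 0.45524349 -0.05813934  0.08585125] [ 0.49617902 -0.01988161  0.12405014] px 260 273 194 206
[ 0.4659 -0.03    0.1   ]
[ 0.4753 -0.0374  0.108 ]
[ 0.4835 -0.0439  0.115 ]
level ((533.9674072265625, -394.8246765136719), (181.64553833007812, 26.733226776123047), 2.0106616020202637) 0.03773331160481286
scene board ((565.556640625, -39.449371337890625), (269.6234130859375, 279.9447937011719), 0.18831637501716614) [[308, 193], [322, 234], [246, 241], [241, 199]]
[[0.437, 0.099, 0.064], [0.695, 0.097, 0.064], [0.691, -0.177, 0.064], [0.437, -0.175, 0.064]]
plane [-0.04403448 -0.00128976  0.09145754]
knob [ 0.45402768 -0.05855626  0.08691592] [ 0.49474606 -0.0222398   0.12575927] px 271 280 187 197
[ 0.4601 -0.0383  0.1   ]
[ 0.4714 -0.0398  0.108 ]
[ 0.4813 -0.0412  0.115 ]
level ((529.515
[... 1108 characters left out ...]
79]
left -0.5 [ 52. 207.] [-0.131 -0.003  0.171]
left -0.25 [ 63. 150.] [-0.119 -0.034  0.163]
left 0.0 [92. 96.] [-0.099 -0.06   0.156]
left 0.25 [137.  49.] [-0.073 -0.082  0.151]
left 0.5 [196.  16.] [-0.042 -0.096  0.147]
left 0.75 [264.   1.] [-0.009 -0.102  0.145]
left 1.0 [334.   5.] [ 0.025 -0.1    0.146]
left 1.25 [399.  29.] [ 0.058 -0.091  0.148]
left 1.5 [453.  68.] [ 0.087 -0.073  0.153]
left 1.75 [491. 119.] [ 0.11  -0.05   0.159]
left 2.0 [511. 175.] [ 0.127 -0.021  0.166]
left 2.25 [516. 231.] [0.136 0.011 0.174]
left 2.5 [506. 284.] [0.137 0.044 0.183]
left 2.75 [484. 331.] [0.129 0.076 0.191]
left 3.0 [452. 371.] [0.113 0.105 0.199]
left 3.25 [414. 402.] [0.09  0.13  0.205]
```

View pics/w0.png

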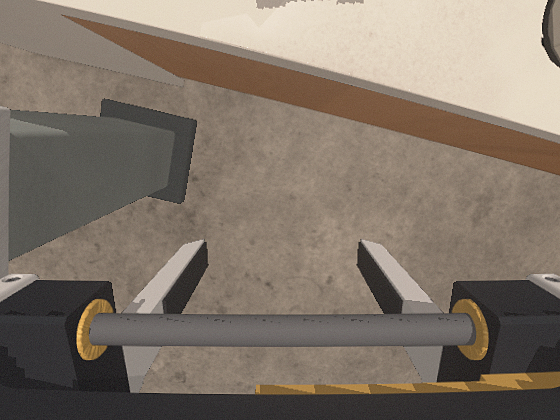

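The wrist camera looks past the fingers at the counter edge; no work objects are in view yet. With the level on the left of the knob (y ≈ +0.06), the vial stays visible for yaw of about -0.7 to 2.3, which suits the turn. Next: check bouquet clearance there, and the first move.

```bash
cat >> h.py <<'E'
from scipy.spatial.transform import Rotation as Ro
def to(x,y,z,yaw,pitch=0.):
    o=ctrl.get_obs(); R=Ro.from_euler('xyz',o['eef_rot'])
    G=Ro.from_euler('xyz',[np.pi,pitch,yaw])
    print('shift mm',(R.inv().apply(np.array([x,y,z])-o['ee_pos'])*1000).round(1),'rot',(R.inv()*G).as_rotvec().round(4))
E
python3 - <<'E'
from h import *
P=np.vstack([np.load(n+'P.npy')[np.load(n+'0.npz')['d']>0] for n in ('scene','side')])
for zl in np.arange(.1,.75,.1):
    q=P[(P[:,2]>zl)&(P[:,2]<zl+.1)&(P[:,0]>.35)&(P[:,0]<1)&(P[:,1]>-.02)&(P[:,1]<.4)]
    if len(q): print(zl.round(1),len(q),np.percentile(q,2,axis=0).round(3),np.percentile(q,98,axis=0).round(3))
to(.532,-.397,.12,.032)
E
```

```text
0.1 1318 [0.729 0.134 0.102] [0.796 0.195 0.198]
0.2 1452 [0.736 0.113 0.202] [0.802 0.2   0.298]
0.3 2693 [0.738 0.065 0.303] [0.834 0.215 0.399]
0.4 5112 [0.67  0.001 0.403] [0.874 0.274 0.499]
0.5 12322 [ 0.613 -0.015  0.503] [0.916 0.34  0.597]
0.6 1486 [ 0.655 -0.018  0.6  ] [0.925 0.348 0.641]
shift mm [425.  -39.8  85.1] rot [-0.0009  0.      0.2028]
```

Units first: shifts go in shares of 750 mm and turns go in shares of pi rad. So 425 mm is 0.5667, 400 mm is 0.5333, 0.07 rad is 0.0223.

Call:
{"fn": "arm_command", "kwargs": {"plan": [[[0.06,-0.0053,0.012,0,0,0.0064,-1],[0.12,-0.0107,0.024,0,0,0.0127,-1],[0.18,-0.0173,0.036,0,0,0.0223,-1],[0.24,-0.0227,0.048,0,0,0.0286,-1],[0.3,-0.028,0.06,0,0,0.035,-1],[0.36,-0.0333,0.072,0,0,0.0414,-1],[0.42,-0.04,0.084,0,0,0.0477,-1],[0.48,-0.0453,0.096,0,0,0.0541,-1],[0.5333,-0.0507,0.1067,0,0,0.0605,-1],[0.5667,-0.0533,0.1133,0,0,0.0646,-1],[0.5667,-0.0533,0.1133,0,0,0.0646,-1]]]}}

```text
time_s: 1.25
ee_pos: [0.5341, -0.3951, 0.1187]
eef_rot: [-3.14, 0.001, 0.035]
force: [-0.1, -0.7, -1.1]
grip_width: 0.0939
grip_force: 0.0
```

```bash
python3 - <<'E'
from h import *
im,d,i=cam('wrist'); cv2.imwrite('pics/w1.png',im); o=ctrl.get_obs(); print(o['time_s'],o['ee_pos'],o['eef_rot'])
v,u=np.mgrid[0:420,0:560]; p=cv2.undistortPoints(np.stack([u,v],-1).reshape(-1,1,2).astype(float),K(i),np.array(i['dist_coeffs'],float))[:,0]
T=np.linalg.inv(np.array(i['world_to_cam'])); P=((np.c_[p,np.ones(len(p))]*d.reshape(-1,1))@T[:3,:3].T+T[:3,3]).reshape(420,560,3)
m=(P[...,2]>.03)&(P[...,2]<.046)&(abs(P[...,0]-.53)<.12)&(abs(P[...,1]+.397)<.03)&(d>0)
q=P[m]; print(len(q),cv2.minAreaRect(q[:,:2].astype(np.float32)*1000),q.min(0),q.max(0))
to(.532,-.397,.008,.032)
E
```

```text
1.3 [ 0.53262971 -0.3961393   0.11926316] [-3.14048650e+00  1.27034092e-03  3.38383543e-02]
4934 ((530.896484375, -395.6452941894531), (178.7792205810547, 24.06584930419922), 1.7102640867233276) [ 0.44142914 -0.41024192  0.03000842] [ 0.62051314 -0.38131315  0.04277978]
shift mm [ -0.5   1.  111.3] rot [-0.0011  0.0013  0.0018]
```

View pics/w1.png

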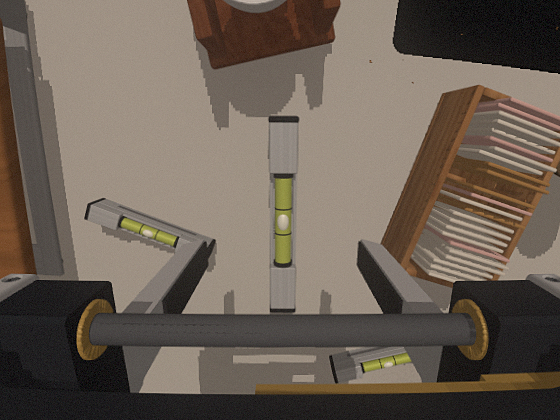

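The wrist view shows the level's vial centred at (283,220) between the open fingers, with the small look-alikes clear at (148,232) and (385,362). Descending with the fingers half closed.

Scaled: 111 mm is 0.148, 105 mm is 0.14.

Call:
{"fn": "arm_command", "kwargs": {"plan": [[[-0.0013,0,0.0333,0,0,0,-0.4],[-0.0027,0,0.0733,0,0,0,-0.4],[-0.0027,0,0.1133,0,0,0,-0.4],[-0.0027,0,0.14,0,0,0,-0.4],[-0.0027,0,0.148,0,0,0,-0.4],[-0.0027,0,0.148,0,0,0,-0.4],[-0.0027,0,0.148,0,0,0,1],[-0.0027,0,0.148,0,0,0,1],[-0.0027,0,0.148,0,0,0,1],[-0.0027,0,0.148,0,0,0,1],[-0.0027,0,0.148,0,0,0,1],[-0.0027,0,0.148,0,0,0,1]]], "squeeze": 25}}

```text
time_s: 2.5
ee_pos: [0.5301, -0.3971, 0.0096]
eef_rot: [-3.141, -0.0, 0.032]
force: [-0.7, 1.7, 2.1]
grip_width: 0.024
grip_force: 25.0
```

```bash
python3 - <<'E'
from h import *
o=ctrl.get_obs(); print(o['grip_width'],o['grip_force'],o['ee_pos'],o['eef_rot'])
E
```

```text
0.023960784360940512 24.999980181455612 [ 0.53005226 -0.3970842   0.00961449] [-3.14147352e+00 -8.89974129e-05  3.18297445e-02]
```

Scaled: -160 mm is -0.2133, -155 mm is -0.2067.

Call:
{"fn": "arm_command", "kwargs": {"plan": [[[0,0,-0.0333,0,0,0,1],[0,0,-0.0867,0,0,0,1],[0,0,-0.14,0,0,0,1],[0,0,-0.1867,0,0,0,1],[0,0,-0.2067,0,0,0,1],[0,0,-0.2133,0,0,0,1],[0,0,-0.2133,0,0,0,1]]]}}

```text
time_s: 3.2
ee_pos: [0.5297, -0.397, 0.1681]
eef_rot: [-3.141, 0.001, 0.032]
force: [0.6, 0.0, -4.2]
grip_width: 0.0236
grip_force: 25.0
```

```bash
python3 - <<'E'
from h import *
o=ctrl.get_obs(); print(o['time_s'],o['grip_width'],o['ee_pos'],o['force'])
to(.568,.06,.16,0)
E
```

```text
3.2 0.023553001670626517 [ 0.52973061 -0.39695756  0.16814952] [ 0.56974766  0.02804323 -4.18371807]
shift mm [  52.8 -455.5    8.6] rot [-0.001   0.0012  0.0319]
```

Scaled: -455 mm is -0.6067, -448 mm is -0.5973, 0.032 rad is 0.0102.

Call:
{"fn": "arm_command", "kwargs": {"plan": [[[0.004,-0.0333,0,0,0,0,1],[0.0107,-0.0933,0,0,0,0.0032,1],[0.0173,-0.1533,0,0,0,0.0032,1],[0.024,-0.2133,0,0,0,0.0032,1],[0.032,-0.2733,0,0,0,0.0064,1],[0.0387,-0.3333,0,0,0,0.0064,1],[0.0453,-0.3933,0,0,0,0.0064,1],[0.052,-0.4533,0,0,0,0.0095,1],[0.06,-0.5133,0,0,0,0.0095,1],[0.0667,-0.5667,0,0,0,0.0102,1],[0.0707,-0.5973,0.0067,0,0,0.0102,1],[0.0707,-0.6067,0.0107,0,0,0.0102,1]]]}}

```text
time_s: 4.4
ee_pos: [0.5676, 0.0615, 0.1589]
eef_rot: [-3.142, 0.004, 0.002]
force: [0.6, 0.1, -4.1]
grip_width: 0.024
grip_force: 25.0
```

```bash
python3 - <<'E'
from h import *
im,d,i=cam('wrist'); cv2.imwrite('pics/w2.png',im); o=ctrl.get_obs(); print(o['time_s'],o['ee_pos'],o['eef_rot'],o['grip_width'],o['force'])
v,u=np.mgrid[0:420,0:560]; p=cv2.undistortPoints(np.stack([u,v],-1).reshape(-1,1,2).astype(float),K(i),np.array(i['dist_coeffs'],float))[:,0]
T=np.linalg.inv(np.array(i['world_to_cam'])); P=((np.c_[p,np.ones(len(p))]*d.reshape(-1,1))@T[:3,:3].T+T[:3,3]).reshape(420,560,3)
m=(P[...,2]>.05)&(P[...,2]<.08)&(P[...,0]<.73)&(P[...,1]<.12)&(P[...,1]>-.2)&(d>0)&(cv2.cvtColor(im,cv2.COLOR_BGR2HSV)[...,1]>90)
q=P[m]; A=np.c_[q[:,:2],np.ones(len(q))]; print(len(q),q.min(0),q.max(0),np.linalg.lstsq(A,q[:,2],rcond=None)[0])
c=max(cv2.findContours(m.astype(np.uint8),cv2.RETR_EXTERNAL,cv2.CHAIN_APPROX_NONE)[0],key=cv2.contourArea)
a=cv2.approxPolyDP(cv2.convexHull(c),6,True)[:,0]; print([(t.tolist(),P[t[1],t[0]].round(3).tolist()) for t in a])
k=(P[...,2]>.1)&(P[...,2]<.13)&(abs(P[...,0]-.475)<.03)&(abs(P[...,1]+.04)<.03); print('knob',k.sum())
if k.sum(): print(P[k].min(0),P[k].max(0))
to(.568,.06,.085,0,.0)
E
```

```text
4.45 [0.56743545 0.06099466 0.15869267] [3.14157624e+00 3.98366182e-03 1.89858570e-03] 0.02344819631658633 [ 0.17976842  1.03004397 -3.82436186]
41405 [ 0.46520142 -0.17605274  0.05461023] [0.68946993 0.10480051 0.06998872] [-3.66787165e-02  7.57017394e-05  8.52495526e-02]
[([234, 78], [0.686, 0.104, 0.057]), ([551, 81], [0.688, -0.172, 0.06]), ([513, 310], [0.467, -0.175, 0.067]), ([433, 312], [0.466, -0.091, 0.067]), ([240, 248], [0.534, 0.102, 0.064])]
knob 0
shift mm [ 0.9  1.  73.7] rot [0.     0.004  0.0019]
```

View pics/w2.png

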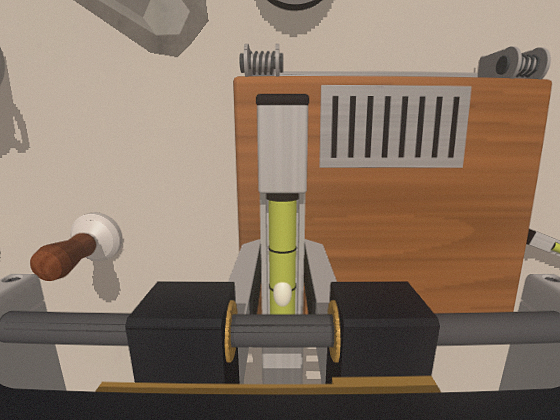

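The wrist view shows the level held over the left part of the board. Its vial rings are at (283,250) and (283,288), the grate ((320–470, 85–165)) is clear to the right, and the tamper stands clear at (60,255). Lowering it with a 2° pitch to match the board.

Scaled: 84 mm is 0.112, 82 mm is 0.1093, -0.032 rad is -0.0102.

Call:
{"fn": "arm_command", "kwargs": {"plan": [[[0,0,0.0333,0,-0.0032,0,1],[-0.0013,0,0.0667,0,-0.0064,0.0003,1],[-0.0013,0,0.0907,0,-0.0095,0.0006,1],[-0.0013,0,0.1013,0,-0.0102,0.0006,1],[-0.0013,0,0.1067,0,-0.0102,0.0006,1],[-0.0013,0,0.1093,0,-0.0102,0.0006,1],[-0.0013,0,0.112,0,-0.0102,0.0006,1],[-0.0013,0,0.112,0,-0.0102,0.0006,1]]]}}

```text
time_s: 5.25
ee_pos: [0.5677, 0.0593, 0.0779]
eef_rot: [-3.142, 0.031, -0.002]
force: [-0.2, 0.4, -3.7]
grip_width: 0.0237
grip_force: 25.0
```

```bash
python3 - <<'E'
from h import *
im,d,i=cam('wrist'); o=ctrl.get_obs(); print(o['time_s'],o['ee_pos'],o['eef_rot'],o['force'],o['moment'])
E
```

```text
5.3 [0.5677003  0.05931297 0.07797485] [-3.14156344e+00  3.11424328e-02 -2.12158452e-03] [ 0.26603982 -0.28642174 -3.86765482] [-0.02684643 -0.02654437  0.03413152]
```

Scaled: 6 mm is 0.008, 5 mm is 0.0067, -0.004 rad is -0.0013.

Call:
{"fn": "arm_command", "kwargs": {"plan": [[[0,-0.0013,0.0027,0,-0.0013,0,1],[0,-0.0013,0.0053,0,-0.0013,0,1],[0,-0.0013,0.0067,0,-0.0013,0,1],[0,-0.0013,0.008,0,-0.0013,0,1],[0,-0.0013,0.008,0,-0.0013,0,1]]]}}

```text
time_s: 5.8
ee_pos: [0.5675, 0.0604, 0.0725]
eef_rot: [-3.141, 0.035, -0.002]
force: [-5.3, 0.1, 9.3]
grip_width: 0.024
grip_force: 25.0
```

Scaled: -2 mm is -0.0027.

Call:
{"fn": "arm_command", "kwargs": {"plan": [[[0,0,-0.0027,0,0,0,1],[0,0,-0.0027,0,0,0,1],[0,0,-0.0027,0,0,0,0.2],[0,0,-0.0027,0,0,0,0],[0,0,-0.0027,0,0,0,-0.1],[0,0,-0.0027,0,0,0,-0.1],[0,0,-0.0027,0,0,0,-0.1],[0,0,-0.0027,0,0,0,-0.1]]]}}

```text
time_s: 6.6
ee_pos: [0.5674, 0.0603, 0.0734]
eef_rot: [3.142, 0.036, -0.002]
force: [0.5, 0.3, 0.8]
grip_width: 0.0517
grip_force: 0.0
```

```bash
python3 - <<'E'
from h import *
o=ctrl.get_obs(); print(o['time_s'],o['ee_pos'],o['eef_rot'],o['force'],o['grip_width'],o['grip_force'])
E
```

```text
6.6 [0.56737708 0.06025257 0.07342359] [ 3.14153301e+00  3.60287362e-02 -2.20968910e-03] [0.50373899 0.27516957 0.79349877] 0.051683321880631336 0.0
```

Scaled: -165 mm is -0.22, -145 mm is -0.1933, 0.036 rad is 0.0115.

Call:
{"fn": "arm_command", "kwargs": {"plan": [[[0,0,-0.0333,0,0,0,-0.1],[0,0,-0.0867,0,0,0,-0.1],[0,0,-0.1333,0,0.0064,0,-0.1],[-0.04,0.02,-0.16,0,0.0115,0,-1],[-0.0933,0.0533,-0.1667,0,0.0115,0,-1],[-0.1467,0.0867,-0.1667,0,0.0115,0,-1],[-0.1933,0.12,-0.1667,0,0.0115,0,-1],[-0.22,0.1333,-0.1667,0,0.0115,0,-1],[-0.22,0.1333,-0.1667,0,0.0115,0,-1],[-0.22,0.1333,-0.1667,0,0.0115,0,-1]]]}}

```text
time_s: 7.6
ee_pos: [0.4071, -0.0394, 0.2047]
eef_rot: [3.141, -0.001, -0.003]
force: [-0.3, 0.3, 0.0]
grip_width: 0.094
grip_force: 0.0
```

```bash
cat >> h.py <<'E'
def pts(i,d):
    v,u=np.mgrid[0:420,0:560]; p=cv2.undistortPoints(np.stack([u,v],-1).reshape(-1,1,2).astype(float),K(i),np.array(i['dist_coeffs'],float))[:,0]
    T=np.linalg.inv(np.array(i['world_to_cam'])); return ((np.c_[p,np.ones(len(p))]*d.reshape(-1,1))@T[:3,:3].T+T[:3,3]).reshape(420,560,3)
E
python3 - <<'E'
from h import *
o=ctrl.get_obs(); im,d,i=cam('wrist'); cv2.imwrite('pics/w3.png',im); print(o['time_s'],o['ee_pos'],o['eef_rot'])
P=pts(i,d)
k=(P[...,2]>.112)&(P[...,2]<.13)&(abs(P[...,0]-.475)<.035)&(abs(P[...,1]+.04)<.035)&(d>0)
print('knobtop',k.sum(),P[k].min(0),P[k].max(0),cv2.minEnclosingCircle(P[k][:,:2].astype(np.float32)*1000))
l=(P[...,2]>.095)&(P[...,2]<.12)&(abs(P[...,1]-.06)<.03)&(P[...,0]>.45)&(P[...,0]<.68)&(d>0)
print('level',l.sum(),cv2.minAreaRect(P[l][:,:2].astype(np.float32)*1000),P[l].min(0),P[l].max(0))
E
```

```text
7.6 [ 0.40711938 -0.03941782  0.20471517] [ 3.14148957e+00 -1.15824698e-03 -2.89772198e-03]
knobtop 1675 [ 0.45390239 -0.05590667  0.11369096] [ 0.49309129 -0.01668263  0.12313273] ((473.5558776855469, -36.15932083129883), 20.23278045654297)
level 3385 ((535.4306030273438, 61.813499450683594), (25.094791412353516, 109.87210083007812), 89.97183990478516) [0.48049269 0.04927012 0.09500817] [0.59036365 0.07436808 0.11004523]
```

View pics/w3.png

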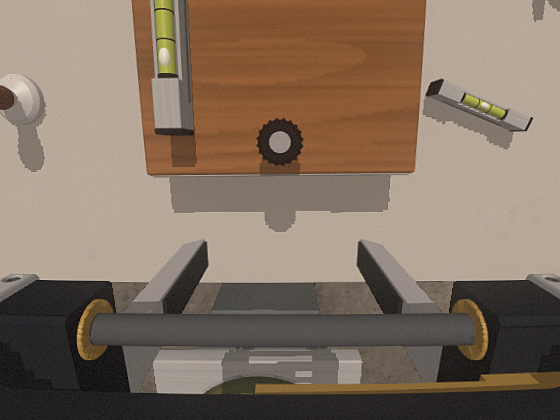

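The wrist view shows the knob at (280,142), i.e. world (0.4736,-0.0365) with its top at about 0.122. The level stands straight on the board at the left, its front end at (175,130) and middle about 98 mm to the left of the knob's axis. Going onto the knob with yaw -0.1.

Scaled: 114 mm is 0.152, 113 mm is 0.1507, 0.097 rad is 0.0309.

Call:
{"fn": "arm_command", "kwargs": {"plan": [[[0.04,-0.0013,0,0,0,0.0127,-1],[0.08,-0.004,0.0133,0,0,0.0255,-1],[0.088,-0.004,0.0533,0,0,0.0309,-1],[0.088,-0.004,0.1,0,0,0.0309,-1],[0.088,-0.004,0.1333,0,0,0.0309,-1],[0.088,-0.004,0.1507,0,0,0.0309,-1],[0.088,-0.004,0.152,0,0,0.0309,-1],[0.088,-0.004,0.152,0,0,0.0309,-1]]]}}

```text
time_s: 8.45
ee_pos: [0.4734, -0.0364, 0.091]
eef_rot: [3.142, -0.001, -0.099]
force: [-0.3, 0.0, 0.6]
grip_width: 0.0941
grip_force: 0.0
```

```bash
python3 - <<'E'
from h import *
o=ctrl.get_obs(); print(o['time_s'],o['ee_pos'],o['eef_rot'],o['force'])
to(.4736,-.0365,.091,-.1)
E
```

```text
8.45 [ 0.4734471  -0.0363725   0.09098595] [ 3.14154336e+00 -7.31628215e-04 -9.88267788e-02] [-0.34144698  0.00813035  0.55892512]
shift mm [ 0.2  0.1 -0. ] rot [ 0.     -0.0007  0.0012]
```

Call:
{"fn": "arm_command", "kwargs": {"plan": [[[0,0,0,0,0,0,1],[0,0,0,0,0,0,1],[0,0,0,0,0,0,1],[0,0,0,0,0,0,1],[0,0,0,0,0,0,1],[0,0,0,0,0,0,1],[0,0,0.0027,0,0,0,1],[0,0,0.0053,0,0,0,1],[0,0,0.0067,0,0,0,1],[0,0,0.0067,0,0,0,1]]], "squeeze": 45}}

```text
time_s: 9.45
ee_pos: [0.4726, -0.0371, 0.0853]
eef_rot: [3.141, 0.0, -0.099]
force: [-3.6, -5.0, 5.4]
grip_width: 0.0369
grip_force: 45.0
```

Scaled: 2 mm is 0.0027, 1 mm is 0.0013.

Call:
{"fn": "arm_command", "kwargs": {"plan": [[[0,0,0.0013,0,0,0,1],[0,0,0.0013,0,0,0,1],[0,0,0.0027,0,0,0,1],[0,0,0.0027,0,0,0,1]]]}}

```text
time_s: 9.85
ee_pos: [0.4723, -0.037, 0.0832]
eef_rot: [3.141, 0.001, -0.099]
force: [-5.6, -5.7, 5.8]
grip_width: 0.0369
grip_force: 45.0
```

Scaled: 1 mm is 0.0013.

Call:
{"fn": "arm_command", "kwargs": {"plan": [[[0,0,0.0013,0,0,0,1],[0,0,0.0013,0,0,0,1]]]}}

```text
time_s: 10.05
ee_pos: [0.4722, -0.037, 0.0822]
eef_rot: [3.141, 0.001, -0.099]
force: [-5.6, -5.4, 5.9]
grip_width: 0.0372
grip_force: 45.0
```

Scaled: 2 mm is 0.0027, -1 mm is -0.0013.

Call:
{"fn": "arm_command", "kwargs": {"plan": [[[0,0,0.0013,0,0,0,1],[-0.0013,0.0013,0.0013,0,0,0,1],[-0.0013,0.0013,0.0027,0,0,0,1],[-0.0013,0.0013,0.0027,0,0,0,1]]]}}

```text
time_s: 10.45
ee_pos: [0.4718, -0.0373, 0.0807]
eef_rot: [-3.141, -0.0, -0.099]
force: [-3.7, 2.3, 8.8]
grip_width: 0.0375
grip_force: 45.0
```

Scaled: 1 mm is 0.0013.

Call:
{"fn": "arm_command", "kwargs": {"plan": [[[0,0,0.0013,0,0,0,1],[0,0,0.0013,0,0,0,1]]]}}

```text
time_s: 10.65
ee_pos: [0.472, -0.0373, 0.0804]
eef_rot: [-3.141, -0.001, -0.099]
force: [-7.3, 2.3, 19.2]
grip_width: 0.0367
grip_force: 45.0
```

The foot is on its plate: the force jumped to 19 N. I'll let the bubble settle, then look.

Call:
{"fn": "arm_command", "kwargs": {"plan": [[[-0.0007,0.0007,0,0,0,0,1],[-0.0007,0.0007,0,0,0,0,1],[-0.0007,0.0007,0,0,0,0,1],[-0.0007,0.0007,0,0,0,0,1],[-0.0007,0.0007,0,0,0,0,1],[-0.0007,0.0007,0,0,0,0,1],[-0.0007,0.0007,0,0,0,0,1],[-0.0007,0.0007,0,0,0,0,1],[-0.0007,0.0007,0,0,0,0,1],[-0.0007,0.0007,0,0,0,0,1],[-0.0007,0.0007,0,0,0,0,1],[-0.0007,0.0007,0,0,0,0,1]]]}}

```text
time_s: 11.85
ee_pos: [0.4718, -0.0374, 0.0804]
eef_rot: [-3.141, -0.002, -0.099]
force: [-4.3, 5.0, 16.5]
grip_width: 0.037
grip_force: 45.0
```

```bash
python3 - <<'E'
from h import *
o=ctrl.get_obs(); im,d,i=cam('wrist'); cv2.imwrite('pics/w4.png',im); print(o['time_s'],o['ee_pos'],o['force'])
E
```

```text
11.85 [ 0.47181235 -0.03739787  0.08044155] [-4.25245134  4.99809453 16.50739396]
```

View pics/w4.png

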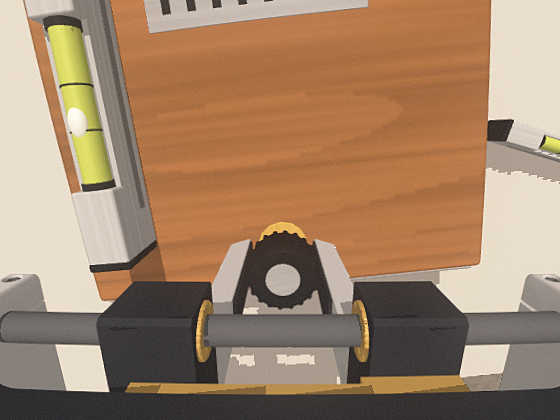

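The view shows the rings at (78,85) and (93,130), and the bubble at (77,122), near the front ring, so the front is high as expected. I'll measure it on the vial's plane.

```bash
cat > bub.py <<'E'
from h import *
from scipy.signal import find_peaks
def measure(im,i,z=.099,y0=.0615,xc=.5705):
    xs=np.arange(xc-.034,xc+.034,.00025); ys=np.arange(y0-.009,y0+.009,.0005)
    G=np.array([[x,y,z] for x in xs for y in ys]); T=np.array(i['world_to_cam'],float)
    uv=cv2.projectPoints(G,cv2.Rodrigues(T[:3,:3])[0],T[:3,3],K(i),np.array(i['dist_coeffs'],float))[0].reshape(len(xs),len(ys),2).astype(np.float32)
    S=cv2.remap(im,uv[...,0],uv[...,1],cv2.INTER_LINEAR); inside=(uv[...,0]>0)&(uv[...,0]<559)&(uv[...,1]>0)&(uv[...,1]<419)
    h=cv2.cvtColor(S,cv2.COLOR_BGR2HSV).astype(int)
    yel=(h[...,0]>22)&(h[...,0]<42)&(h[...,1]>100)&(h[...,2]>110)&inside
    cols=np.nonzero(yel.mean(0)>.35)[0]; c0,c1=cols.min(),cols.max()
    V=h[:,c0:c1+1,2].astype(float); prof=V.mean(1); prof-=cv2.GaussianBlur(prof.reshape(-1,1),(1,81),20).ravel()
    pk,pr=find_peaks(-prof,prominence=8); 
    rings=[(round(1000*xs[k],1),round(float(q),0)) for k,q in zip(pk,pr['prominences'])]
    b=((h[...,1]<90)&(h[...,2]>150)&inside)[:,max(c0-2,0):c1+3].astype(np.uint8)
    n,l,s,ce=cv2.connectedComponentsWithStats(b)
    bl=[]
    for k in range(1,n):
        if s[k,4]>60: r=np.nonzero(l==k)[0]; bl.append((round(1000*(xs[r.min()]+xs[r.max()])/2,2),round(1000*(xs[r.max()]-xs[r.min()]),1),round(1000*(xs[r].mean()),2),round(1000*ys[max(c0-2,0)]+ce[k][0]*.5,1),int(s[k,4])))
    return S,rings,bl,(ys[c0],ys[c1])
if __name__=='__main__':
    import sys
    im,d,i=cam('wrist'); S,r,b,c=measure(im,i)
    o=ctrl.get_obs(); print(o['time_s'],o['force'].round(1),o['eef_rot'][2].round(3),o['ee_pos'].round(4)); print('rings',r); print('bubble',b,c)
    cv2.imwrite('pics/strip.png',cv2.resize(S[::-1],None,fx=8,fy=2))
E
python3 bub.py
```

```text
11.95 [-3.7  5.5 16.9] -0.099 [ 0.4718 -0.0374  0.0805]
rings [(np.float64(557.0), 48.0), (np.float64(569.2), 16.0), (np.float64(580.0), 131.0)]
bubble [(np.float64(546.37), np.float64(19.7), np.float64(546.31), np.float64(66.0), 82), (np.float64(566.5), np.float64(24.5), np.float64(562.36), np.float64(61.4), 1130), (np.float64(592.25), np.float64(24.5), np.float64(591.9), np.float64(65.7), 187)] (np.float64(0.0525), np.float64(0.065))
```

View pics/strip.png

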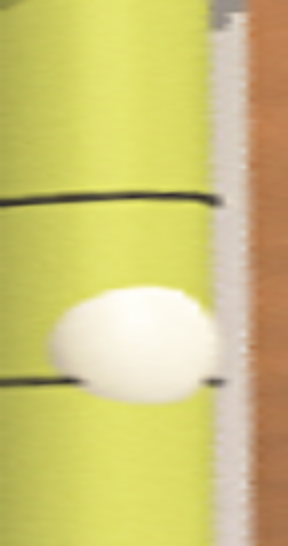

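The strip gives rings 23.0 mm apart and the bubble 6.9 mm to the front, so about 1.04 rad anticlockwise is needed. That would end at a yaw of about 0.94, where the vial leaves the picture. I'll regrip about 0.7 rad further round so the end stays visible.

Call:
{"fn": "arm_command", "kwargs": {"plan": [[[0.0007,0,-0.0027,0,0,0,1],[0.0007,0,-0.0053,0,0,0,1],[0.0007,0,-0.008,0,0,0,1],[0.0007,0,-0.0093,0,0,0,1],[0.0007,0,-0.0093,0,0,0,1],[0.0007,0,-0.0093,0,0,0,-0.3],[0.0007,0,-0.0093,0,0,0,-0.3],[0.0007,0,-0.0093,0,0,0,-0.3],[0.0007,0,-0.0093,0,0,0,-0.3]]]}}

```text
time_s: 12.85
ee_pos: [0.4715, -0.038, 0.0861]
eef_rot: [3.141, 0.0, -0.099]
force: [-0.7, 0.1, 0.5]
grip_width: 0.0606
grip_force: 0.0
```

Scaled: -0.7 rad is -0.2228.

Call:
{"fn": "arm_command", "kwargs": {"plan": [[[0,0,0,0,0,-0.0382,-0.3],[0,0,0,0,0,-0.0764,-0.3],[0,0,0,0,0,-0.1146,-0.3],[0,0,0,0,0,-0.1528,-0.3],[0,0,0,0,0,-0.191,-0.3],[0,0,0,0,0,-0.2228,-0.3],[0,0,0,0,0,-0.2228,-0.3],[0,0,0,0,0,-0.2228,-0.3]]]}}

```text
time_s: 13.65
ee_pos: [0.4716, -0.038, 0.0863]
eef_rot: [-3.142, 0.0, 0.598]
force: [-0.3, 0.2, -0.1]
grip_width: 0.0612
grip_force: 0.0
```

```bash
python3 - <<'E'
from h import *
o=ctrl.get_obs(); print(o['time_s'],o['force'],o['eef_rot'],o['qpos'][5],o['grip_width'])
im,d,i=cam('wrist'); P=pts(i,d)
k=(P[...,2]>.112)&(P[...,2]<.13)&(abs(P[...,0]-.4736)<.022)&(abs(P[...,1]+.0365)<.022)&(d>0)
print(k.sum(),P[k].min(0),P[k].max(0)) if k.any() else print('none')
to(.473,-.037,.090,.6)
E
```

```text
13.65 [-0.26046564  0.20603914 -0.13765977] [-3.14155289e+00  1.63425009e-04  5.97731134e-01] 0.8154066218890804 0.06117846457848545
4122 [ 0.45263369 -0.05849321  0.11200096] [ 0.49558836 -0.01645855  0.12957009]
shift mm [ 1.7  0.  -3.7] rot [-0.0001  0.0001 -0.0021]
```

Scaled: -3.7 mm is -0.0049, 1.7 mm is 0.0023.

Call:
{"fn": "arm_command", "kwargs": {"plan": [[[0.0023,0,-0.0049,0,0,0,-0.3],[0.0023,0,-0.0049,0,0,0,1],[0.0023,0,-0.0049,0,0,0,1],[0.0023,0,-0.0049,0,0,0,1],[0.0023,0,-0.0049,0,0,0,1],[0.0023,0,-0.0049,0,0,0,1],[0.0023,0,-0.0027,0,0,0,1],[0.0023,0,0,0,0,0,1],[0.0023,0,0.002,0,0,0,1],[0.0023,0,0.0033,0,0,0,1],[0.0023,0,0.0033,0,0,0,1]]], "squeeze": 50}}

```text
time_s: 14.8
ee_pos: [0.4724, -0.0371, 0.0836]
eef_rot: [-3.141, 0.001, 0.601]
force: [-6.3, -1.0, 5.7]
grip_width: 0.0368
grip_force: 50.0
```

Scaled: 1 mm is 0.0013.

Call:
{"fn": "arm_command", "kwargs": {"plan": [[[0,0,0.0013,0,0,0,1],[0,0,0.0013,0,0,0,1]]]}}

```text
time_s: 15.0
ee_pos: [0.4725, -0.0371, 0.0829]
eef_rot: [-3.141, 0.001, 0.601]
force: [-8.5, -1.5, 9.4]
grip_width: 0.037
grip_force: 50.0
```

Scaled: 1 mm is 0.0013, -0.8 mm is -0.0011.

Call:
{"fn": "arm_command", "kwargs": {"plan": [[[-0.0008,-0.0005,0.0007,0,0,0,1],[-0.0011,-0.0008,0.0013,0,0,0,1],[-0.0011,-0.0008,0.0013,0,0,0,1]]]}}

```text
time_s: 15.3
ee_pos: [0.4723, -0.0371, 0.0826]
eef_rot: [3.141, -0.001, 0.601]
force: [-6.1, -0.9, 14.7]
grip_width: 0.0369
grip_force: 50.0
```

Scaled: 0.7 mm is 0.0009, 0.5 mm is 0.0007.

Call:
{"fn": "arm_command", "kwargs": {"plan": [[[0,0,0.0007,0,0,0,1],[0,0,0.0009,0,0,0,1],[0,0,0.0009,0,0,0,1]]]}}

```text
time_s: 15.6
ee_pos: [0.4725, -0.0371, 0.0825]
eef_rot: [3.14, -0.001, 0.601]
force: [-9.5, -0.1, 22.0]
grip_width: 0.0371
grip_force: 50.0
```

Scaled: -0.5 mm is -0.0007, -0.4 mm is -0.0005, -1 rad is -0.3183.

Call:
{"fn": "arm_command", "kwargs": {"plan": [[[-0.0004,-0.0003,0,0,0,-0.0318,1],[-0.0007,-0.0005,0,0,0,-0.0637,1],[-0.0007,-0.0005,0,0,0,-0.0955,1],[-0.0007,-0.0005,0,0,0,-0.1273,1],[-0.0007,-0.0005,0,0,0,-0.1592,1],[-0.0007,-0.0005,0,0,0,-0.191,1],[-0.0007,-0.0005,0,0,0,-0.2228,1],[-0.0007,-0.0005,0,0,0,-0.2546,1],[-0.0007,-0.0005,0,0,0,-0.2865,1],[-0.0007,-0.0005,0,0,0,-0.3056,1],[-0.0007,-0.0005,0,0,0,-0.3183,1],[-0.0007,-0.0005,0,0,0,-0.3183,1]]]}}

```text
time_s: 16.8
ee_pos: [0.4714, -0.0366, 0.0824]
eef_rot: [3.141, -0.0, 1.602]
force: [-12.6, 2.6, 24.9]
grip_width: 0.0368
grip_force: 50.0
```

Call:
{"fn": "arm_command", "kwargs": {"plan": [[[0,0,0,0,0,0,1],[0,0,0,0,0,0,1],[0,0,0,0,0,0,1],[0,0,0,0,0,0,1],[0,0,0,0,0,0,1],[0,0,0,0,0,0,1],[0,0,0,0,0,0,1],[0,0,0,0,0,0,1],[0,0,0,0,0,0,1],[0,0,0,0,0,0,1],[0,0,0,0,0,0,1],[0,0,0,0,0,0,1]]]}}

```text
time_s: 18.0
ee_pos: [0.4714, -0.0366, 0.0824]
eef_rot: [3.141, -0.0, 1.601]
force: [-12.2, 3.5, 23.9]
grip_width: 0.0363
grip_force: 50.0
```

Call:
{"fn": "arm_command", "kwargs": {"plan": [[[0,0,0,0,0,0,1],[0,0,0,0,0,0,1],[0,0,0,0,0,0,1],[0,0,0,0,0,0,1],[0,0,0,0,0,0,1],[0,0,0,0,0,0,1]]]}}

```text
time_s: 18.6
ee_pos: [0.4714, -0.0366, 0.0824]
eef_rot: [3.141, -0.0, 1.601]
force: [-11.9, 3.0, 25.0]
grip_width: 0.0369
grip_force: 50.0
```

```bash
cat > bub2.py <<'E'
from bub import *
im,d,i=cam('wrist'); S,r,b,c=measure(im,i); o=ctrl.get_obs()
print(o['time_s'],o['force'].round(1),o['eef_rot'].round(3),o['ee_pos'].round(4),[round(a,1) for a,_ in r])
h=cv2.cvtColor(S,cv2.COLOR_BGR2HSV).astype(int); m=((h[...,1]<75)&(h[...,2]>170)).astype(np.uint8); m[:30]=0; m[-30:]=0
m=cv2.morphologyEx(m,cv2.MORPH_OPEN,np.ones((5,5)))
n,l,s,ce=cv2.connectedComponentsWithStats(m)
X=lambda k:536.5+.25*k
for k in range(1,n):
    if s[k,4]>150: print('blob x',X(s[k,1]),X(s[k,1]+s[k,3]-1),'mid',X(s[k,1]+(s[k,3]-1)/2),'cent',round(X(ce[k][1]),2),'ycols',s[k,0],s[k,2],s[k,4])
o1=cv2.resize(S[::-1],None,fx=8,fy=2); cv2.imwrite('pics/strip_%.2f.png'%o['time_s'],o1)
f=cv2.resize(im,(747,560)); f[:544,:288]=o1; cv2.imwrite('pics/f_%.2f.png'%o['time_s'],f)
E
python3 bub2.py; ls pics
```

```text
18.65 [-11.9   3.2  24.3] [ 3.141 -0.     1.601] [ 0.4714 -0.0366  0.0824] [np.float64(556.5), np.float64(561.5), np.float64(579.5)]
blob x 561.5 575.25 mid 568.375 cent 568.15 ycols 8 20 934
blob x 566.5 579.0 mid 572.75 cent 572.75 ycols 33 3 153
blob x 580.25 596.25 mid 588.25 cent 588.25 ycols 33 3 195
crop1.png
scene0.png
side0.png
strip.png
strip_18.65.png
w0.png
w1.png
w2.png
w3.png
w4.pngTraceback (most recent call last):
  File "bub2.py", line 11, in <module>
    f=cv2.resize(im,(747,560)); f[:544,:288]=o1; cv2.imwrite('pics/f_%.2f.png'%o['time_s'],f)
                                ~^^^^^^^^^^^
ValueError: could not broadcast input array from shape (546,288,3) into shape (544,288,3)
```

Measured: rings at 556.5 and 579.5 mm (mid 568.0), bubble 561.5–575.25 mm (mid 568.4), so it is centred to about 0.4 mm. One last picture to confirm.

```bash
sed -i 's/f\[:544,:288\]=o1/f[:540,:288]=o1[:540]/' bub2.py; python3 bub2.py; cp pics/f_18.70.png pics/final.png; ls pics | tail -3
```

```text
18.7 [-12.1   3.   25.5] [ 3.141 -0.     1.601] [ 0.4714 -0.0366  0.0824] [np.float64(556.5), np.float64(561.7), np.float64(579.5)]
blob x 561.5 575.25 mid 568.375 cent 568.15 ycols 8 20 934
blob x 580.25 596.25 mid 588.25 cent 588.25 ycols 33 3 195
w2.png
w3.png
w4.png
```

View pics/final.png

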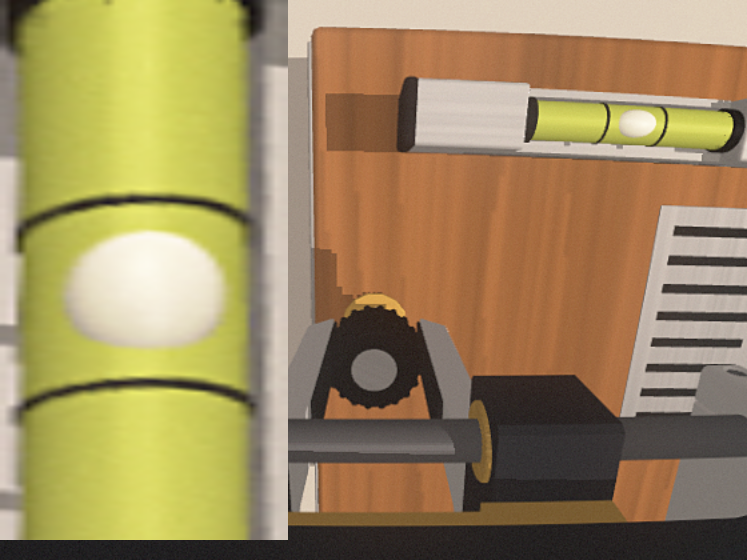

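The picture shows the bubble at strip (145,289), midway between the rings at (145,200) and (145,382), about 0.2 mm off centre. The knob is still gripped and pressed with about 25 N.

```bash
python3 -c "
from station import ctrl
print(ctrl.hand_in())"
```

```text
the job is handed in; nothing more can be done
None
```

I've handed the job in after 18.7 s: the spirit level stands free on the shelf left of the knob, the bubble is centred to about 0.2 mm, and the arm is still gripping the knob and pressing it down with about 25 N.

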